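# Mount a fresh abrasive wheel on the upright trimming spindle

### The arm

A 7-joint arm with a two-finger parallel gripper is mounted at the origin on a cart in front of the work surface, level with it; the furniture and walls round the work are solid. World frame = base frame: x ahead of the robot, y to its left, z up, the work surface at z = 0. Lengths are in m, angles in rad, forces in N, time in s.
With the tool pointing down it reaches from about 0.4 to 0.85 m from the base axis. Payload 4.5 kg.
Tool frame: the origin (TCP) lies midway between the tips of the shut fingers; the grasp point (between the pads) lies 19 mm behind it; z points along the fingers, y is the line along which they close (so a half turn about z gives the same grasp; the last joint's range is limited). The gripper opens to 88 mm and grips with 3 to 60 N. Pads are 18 mm wide; open, the fingers measure 123 mm over their backs; the gripper's body (75 mm by 187 mm) begins 45 mm behind the grasp point.
Start: joints at [0.034, 0.689, -0.195, 1.565, 0.157, 0.902, -0.215], TCP at [0.625, 0, 0.239] pointing down, gripper open.
Joint ranges: [-3.01, 3.01], [-0.46, 2.08], [-1.47, 1.51], [0.13, 2.56], [-1, 4.14], [0.04, 2.09], [-2.66, 2.66]. Speed limits (rad/s): [2.57, 2.57, 3.14, 3.14, 3.14, 3.14, 3.14].

### API

Orientations are given as a unit quaternion [x, y, z, w].
In Python, from plant import * gives the robot as it stands.
- The arm moves only by the tool send_rows, never from a script. Its argument "targets" is a list of rows, each a list of 2 entries, a list of its own where there are three numbers: the shift along the tool's x, y, z in units of 0.3 m (1.0 is 0.3 m), then the turn, a rotation vector about the tool's x, y, z in units of pi rad (1.0 is pi rad). A call has 1 to 12 rows; each row is the pose to reach, as a shift and turn from the pose commanded when the call began, along the tool's axes at that moment, turning the shorter way round; what a row does not reach only later rows make up. A row lasts 1/8 s, in which the tool goes at most 62.5 mm and 10.7 degrees, less where a joint would pass 70% of its speed; a pose out of reach is approached as far as the arm can. A call with a number of a shift or a turn outside -1 to 1 is refused whole. A call with a gripper value outside its range is refused whole. "fingers" is the opening, from 0 (shut) to 1 (fully open), set as the call begins (left out, the last holds). The fingers move at their own pace and stop on an object; "newtons" is the grip in N (left out, the last holds). Time passes only in rows, so rows that repeat a pose let the fingers close. It gives the time, the measured TCP pose, the force, the opening and the grip force at its end, in the units of the state.
- get_state(): the state, without advancing time (a new reading comes with each control period).
- snapshot(name): name is "scene" or "side" or "wrist"; returns a dict with "img" (420x560x3 uint8, blue, green, red), "fx", "fy", "cx", "cy" (pixels), "cam_to_world" (4x4, takes a point from camera to world coordinates); the wrist camera has in their place "T_tool_cam" (4x4, takes a point from camera to tool coordinates, whose origin is the TCP and whose axes are the flange's). Camera axes: x right, y down, z forward; pixel columns grow to the right and rows downward; lengths in m; the calibration is good to about 2 mm. A picture is of the moment at which its call begins: read the wrist's pose just before it. There is no depth.
- finish_job(): hands the job in; it is judged then, once.
The state is a dict: "clock": time; "q": joint angles; "qd": joint speeds; "joint_torque": joint torques, N m; "tool_pos": TCP position; "eef_rot": TCP orientation; "contact_force": force on the tool from outside, world axes, zero at the start; "moment": the same for the moment, N m; "opening": opening from 0.0 (shut) to 1.0 (fully open); "finger_force": force on a finger pad.
Only numpy, scipy, OpenCV 4.12 (cv2) and the standard library are available. Lean on these libraries where they do the work, as an engineer would, in place of code of your own. Each camera call takes 0.05 s, during which the arm holds its last target. There are 200 camera calls.

### The job

Set up the ear-mould trimmer: thread the backing flange (hub upward) and then the abrasive ring wheel down the upright spindle, each fully home, the wheel over the flange's hub. Then put the bayonet lock ring on, press the stack down against its spring, give the ring a quarter turn and let it rise so that the spindle's cross pin sits in the two notches on top of the ring. Leave the trimmer and the things lying around it where they are.

Things in the scene. Friction and masses are not known exactly. Their poses are not given: they have to be found in the camera images.
- trimmer: fixed bench trimmer: grey box 150 x 172 x 58 mm on rubber feet with a round dust pan on top (radius 66 mm, its rim 66 mm above the worktop). Origin under the box's centre on the worktop; z up, x toward its back. On its vertical axis stands a braked steel spindle post, 14 mm diameter, tip 134 mm above the worktop, the top 4 mm tapered to 8 mm
- pin (a point): point on the spindle axis at the middle of a 5 mm cross pin, 122.5 mm above the worktop; the pin sticks out to 11 mm from the axis at both ends. Axes are the trimmer's, NOT the pin's: the pin's direction is not reported and lies anywhere within 35 degrees either way of the trimmer's x axis; find it by touch or by sight. The pin does not turn
- seat (a point): point on the spindle axis in the upper face of the sprung seat plate (48 mm diameter) when nothing presses it, 90 mm above the worktop; stays put when the plate sinks. The plate bears the rings' weight without sinking, yields from 6 N on by 1 mm for each further 1 N, and stops at 11 mm
- flange: aluminium backing flange, about 110 g: disc 56 mm diameter, 10 mm thick, two flats 46 mm apart facing its +y and -y. Bore 16.4 mm with a through slot along its x axis, 7.4 mm wide, out to 12.2 mm each side: passes the pin only with x along the pin (6 degrees either way, half turn alike). Origin: centre of underside, z up; starts hub up. Home: underside on the seat plate
- flange_hub (a point): centre of the top face of the flange's hub, 31 mm diameter, 8 mm above the disc and 18 mm above the flange's underside; edge bevelled 1 mm
- wheel: grey abrasive ring wheel, 62 mm diameter, 14 mm thick, bore 33.4 mm, about 90 g; origin: centre of its underside. It clears the pin and fits over the flange's hub with 1 mm to spare all round. Home: underside on the flange's disc, 10 mm above the flange's underside
- lock_ring: dark steel knurled bayonet ring, about 100 g, 54 mm diameter, 13 mm thick, two flats 46 mm apart facing its +y and -y; bore and through slot along its x axis as in the flange. Origin: centre of underside, z up; starts notched side up. Lying on the wheel unlocked its underside is 24 mm above seat; latched, 20 mm (the stack then stands 4 mm below its free height)
- lock_top (a point): centre of the lock ring's top face, 13 mm above its underside. Across this face, along the ring's y axis, run two blind notches 7.4 mm wide, 3 mm deep, out to 12.2 mm. The ring turns under the pin once pressed more than 7 mm (at most 11) below its unlocked height; after a quarter turn either way, let go, it rises until the pin bottoms in the notches
- side_cutter: bystander: side cutter with dark blue handles, 120 x 49 x 13 mm, origin under its centre
- tub: bystander: round yellow tub with lid, 70 mm diameter, 46 mm high, origin under its centre
- log_book: bystander: dark red book 66 x 155 x 21 mm, origin under its centre
Things that resemble listed ones, but are neither listed nor needed, are in the scene too. What is shaped like the flange but turquoise is not meant.

How it is judged:
By the outcome, as a careful person would: the job done as asked, in the order asked, and still so for the second after the job is handed in, with the robot touching nothing.
It also fails if it takes over 72 s, if anything falls off the work surface, if the arm or the gripper's body presses on something with over 40 N, if the wrist force passes 120 N, or if a joint passes its speed limit or range.

## Working session

There is one attempt and no reset: what is moved stays moved. The work goes in short steps, Python scripts to look and compute and a tool call to move; the robot and the scene stay as the last step left them, time stands still between calls to the robot, and variables do not carry over. Pictures are saved under pics/ and viewed, at most 10 in all, crops included, and the job is handed in when it is done.

Besides the shell and the picture viewer there is one more tool, called after ">>>" by a JSON object that holds its "api" and its "payload". send_rows: Moves the arm, as the interface text tells. Its arguments: {"type":"object","properties":{"targets":{"type":"array"},"fingers":{"type":"number"},"newtons":{"type":"number"}},"required":["targets"]}

```bash
mkdir -p pics; ls; python3 - <<'E'
from plant import *
import cv2, numpy as np, json
s=get_state(); print({k:np.round(v,4).tolist() for k,v in s.items()})
a=snapshot("scene"); b=snapshot("side"); c=snapshot("wrist")
for n,d in zip(("scene","side","wrist"),(a,b,c)):
    cv2.imwrite(f"pics/{n}0.png",d["img"]); print(n,d["fx"],d["fy"],d["cx"],d["cy"]); print(np.round(d.get("cam_to_world",d.get("T_tool_cam")),4).tolist())
cv2.imwrite("pics/two.png",cv2.resize(np.hstack([a["img"],b["img"]]),(800,300)))
E
```

```text
pics
{'clock': 0.0, 'q': [0.0338, 0.69, -0.1946, 1.5664, 0.1573, 0.9025, -0.2151], 'qd': [0.0, 0.0012, -0.0003, -0.0011, -0.0021, 0.002, -0.0007], 'joint_torque': [0.0003, -52.7572, -1.2669, -15.3434, -0.0526, 0.0066, 0.0002], 'tool_pos': [0.6244, -0.0, 0.2379], 'eef_rot': [0.7071, 0.7072, -0.0007, -0.0006], 'contact_force': [-0.139, 0.2492, -0.2716], 'moment': [0.016, 0.0121, 0.0181], 'finger_force': 0.0, 'opening': 1.0007}
scene 382.3574972668608 382.3574972668608 280.94290063732274 207.0542062032565
[[0.849, -0.42, 0.3207, 0.2076], [-0.5282, -0.655, 0.5404, -0.5449], [-0.0169, -0.6282, -0.7779, 0.9329], [0.0, 0.0, 0.0, 1.0]]
side 457.2883413392566 457.2883413392566 279.08150210887885 215.4750172870464
[[-0.9983, -0.04, 0.042, 0.5274], [-0.0554, 0.4432, -0.8947, 1.0043], [0.0172, -0.8955, -0.4447, 0.5745], [0.0, 0.0, 0.0, 1.0]]
wrist 373.36592135055713 373.36592135055713 278.00596677139055 211.1043971439045
[[0.0012, -0.9462, -0.3236, 0.085], [1.0, 0.0013, -0.0003, -0.0002], [0.0007, -0.3236, 0.9462, -0.1474], [0.0, 0.0, 0.0, 1.0]]
```

View pics/scene0.png

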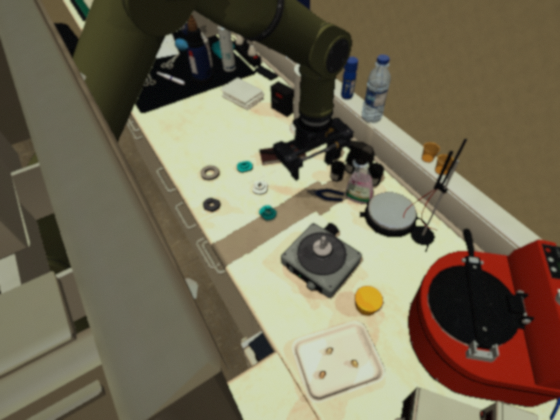

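View pics/side0.png

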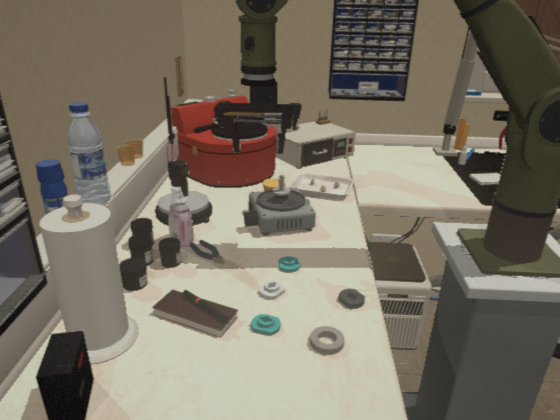

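Scene picture: silver flange at (260,187), turquoise look-alikes at (245,166) and (268,213), wheel at (210,172), lock ring at (211,205), trimmer spindle at about (322,243). The silver one is the flange, since turquoise is ruled out. The side view agrees: flange (271,288), ring (351,298), wheel (327,340), spindle (282,185).

```bash
cat > h.py <<'E'
import cv2, numpy as np
from plant import *
from scipy.spatial.transform import Rotation as R
def T_of(d,s=None):
    if "cam_to_world" in d: return np.array(d["cam_to_world"])
    T=np.eye(4); T[:3,:3]=R.from_quat(s["eef_rot"]).as_matrix(); T[:3,3]=s["tool_pos"]
    return T@np.array(d["T_tool_cam"])
def K(d): return np.array([[d["fx"],0,d["cx"]],[0,d["fy"],d["cy"]],[0,0,1]])
def ray(d,T,uv):
    v=T[:3,:3]@np.linalg.solve(K(d),[uv[0],uv[1],1]); return T[:3,3],v/np.linalg.norm(v)
def onplane(d,T,uv,z):
    o,v=ray(d,T,uv); return o+v*(z-o[2])/v[2]
def tri(rs):
    A=sum(np.eye(3)-np.outer(v,v) for o,v in rs); b=sum((np.eye(3)-np.outer(v,v))@o for o,v in rs)
    return np.linalg.solve(A,b)
def proj(d,T,p):
    c=T[:3,:3].T@(np.array(p)-T[:3,3]); return K(d)@c/c[2]
def look(name):
    s=get_state(); d=snapshot(name); return d,T_of(d,s),s
def rect(d,T,x0,x1,y0,y1,z,mm):
    """top-down orthophoto of plane z, mm per pixel; col = +x, row = -y"""
    W=int((x1-x0)*1e3/mm);H=int((y1-y0)*1e3/mm)
    c=[proj(d,T,(x,y,z))[:2] for x,y in((x0,y1),(x1,y1),(x1,y0),(x0,y0))]
    M=cv2.getPerspectiveTransform(np.float32(c),np.float32([[0,0],[W,0],[W,H],[0,H]]))
    return cv2.warpPerspective(d["img"],M,(W,H))
E
python3 - <<'E'
from h import *
a,Ta,_=look("scene"); b,Tb,_=look("side"); w,Tw,_=look("wrist")
P={"flange":((260,187),(271,288)),"turqA":((245,166),(266,323)),"turqB":((268,213),(289,263)),"wheel":((210,172),(327,340)),"ring":((211,205),(351,298)),"tip":((322,236),(282,178))}
for k,(u,v) in P.items():
    print(k,np.round(tri([ray(a,Ta,u),ray(b,Tb,v)]),3),np.round(onplane(a,Ta,u,.01),3),np.round(onplane(b,Tb,v,.01),3))
print(Tw.round(3).tolist())
A=cv2.resize(a["img"][140:300,190:370],None,fx=2.2,fy=2.2,interpolation=cv2.INTER_CUBIC)
B=cv2.resize(b["img"][165:365,230:380],None,fx=1.76,fy=1.76,interpolation=cv2.INTER_CUBIC)
I=np.hstack([A,B]);print(I.shape); 
C=cv2.resize(w["img"],None,fx=.43,fy=.43); Z=np.zeros((C.shape[0],I.shape[1],3),np.uint8); Z[:,:C.shape[1]]=C
cv2.imwrite("pics/crop1.png",np.vstack([I,Z]))
E
```

```text
flange [0.578 0.207 0.006] [0.575 0.204 0.01 ] [0.579 0.212 0.01 ]
turqA [0.581 0.319 0.005] [0.58  0.315 0.01 ] [0.58  0.325 0.01 ]
turqB [0.544 0.102 0.004] [0.542 0.098 0.01 ] [0.544 0.111 0.01 ]
wheel [0.467 0.358 0.006] [0.467 0.354 0.01 ] [0.467 0.363 0.01 ]
ring [0.411 0.226 0.004] [0.408 0.221 0.01 ] [0.413 0.234 0.01 ]
tip [ 0.576 -0.122  0.127] [ 0.632 -0.061  0.01 ] [ 0.587 -0.412  0.01 ]
[[1.0, 0.002, -0.001, 0.625], [0.001, -0.946, -0.324, 0.085], [-0.001, 0.324, -0.946, 0.386], [0.0, 0.0, 0.0, 1.0]]
(352, 660, 3)
```

View pics/crop1.png

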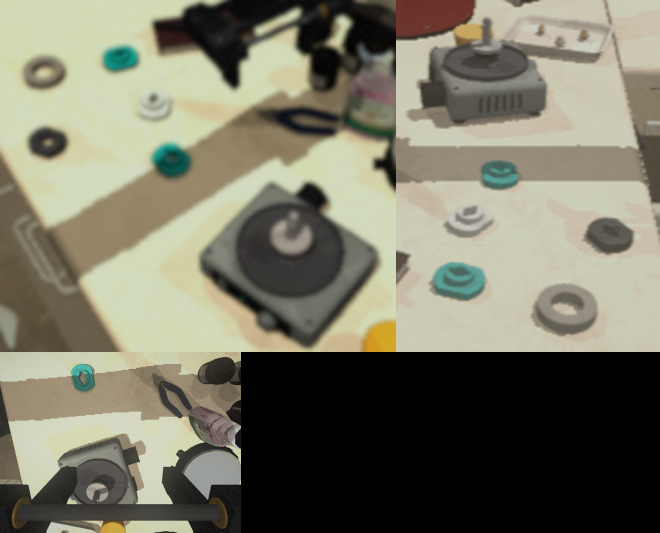

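The enlarged crop confirms it: the silver flange lies at scene (260,187), hub up, between the two turquoise decoys. I'll move the wrist camera over the three parts.

>>> {"api": "send_rows", "payload": {"targets": [[[0.767, -0.417, -0.133], [0, 0, 0]], [[0.767, -0.417, -0.133], [0, 0, 0]], [[0.767, -0.417, -0.133], [0, 0, 0]], [[0.767, -0.417, -0.133], [0, 0, 0]], [[0.767, -0.417, -0.133], [0, 0, 0]], [[0.767, -0.417, -0.133], [0, 0, 0]], [[0.767, -0.417, -0.133], [0, 0, 0]]]}}

```text
clock: 1.18
tool_pos: [0.501, 0.2277, 0.2783]
eef_rot: [0.708, 0.706, -0.001, 0.001]
contact_force: [0.2, -0.4, -0.5]
opening: 1.0
finger_force: 0.0
```

```bash
python3 - <<'E'
from h import *
d,T,s=look("wrist"); print(s["clock"],s["tool_pos"].round(4) if hasattr(s["tool_pos"],'round') else s["tool_pos"],s["eef_rot"],s["qd"])
import pickle; pickle.dump((d,T,s),open("w1.pkl","wb"))
for n,p in dict(fl=(.578,.207,.01),wh=(.467,.358,.014),ri=(.411,.226,.013)).items(): print(n,proj(d,T,p).round(0))
cv2.imwrite("pics/w1.png",d["img"])
E
```

```text
1.175 [0.501  0.2277 0.2783] [ 7.08287432e-01  7.05923550e-01 -5.63666228e-04  7.33272910e-04] [ 1.22094493e-02  3.05284105e-03  1.78005804e-03  4.23339315e-05
 -3.59181998e-03 -8.94208156e-04 -3.28970369e-03]
fl [346. 180.   1.]
wh [244.  35.   1.]
ri [198. 165.   1.]
```

View pics/w1.png

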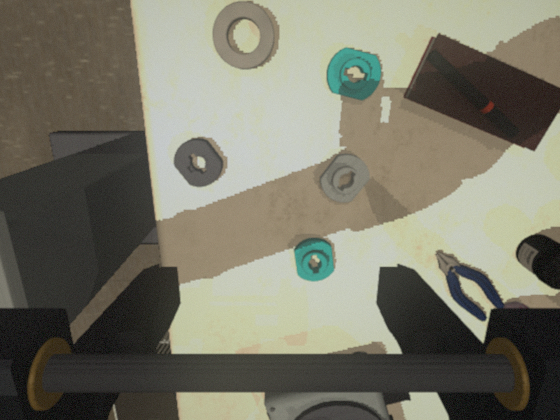

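Wrist view: wheel at (245,35), lock ring at (199,162), silver flange at (344,178). The turquoise decoys are at (355,73) and (315,259). Next I fit outlines and orientations.

```bash
python3 - <<'E'
from h import *
import pickle
d,T,s=pickle.load(open("w1.pkl","rb"))
out=[]
for n,(x,y,z) in dict(fl=(.578,.207,.010),hub=(.578,.207,.018),wh=(.467,.358,.014),ri=(.411,.226,.013)).items():
    I=rect(d,T,x-.045,x+.045,y-.045,y+.045,z,.25)
    hsv=cv2.cvtColor(I,cv2.COLOR_BGR2HSV); S=hsv[...,1]
    t,m=cv2.threshold(S,0,255,cv2.THRESH_BINARY_INV+cv2.THRESH_OTSU) 
    m=cv2.morphologyEx(m,cv2.MORPH_OPEN,np.ones((5,5)))
    cs,h=cv2.findContours(m,cv2.RETR_CCOMP,cv2.CHAIN_APPROX_NONE)
    best=min([i for i in range(len(cs)) if h[0][i][3]<0 and cv2.contourArea(cs[i])>8000],key=lambda i:np.linalg.norm(cs[i].mean((0,1))-180))
    for i,c in enumerate(cs):
        if (i==best or h[0][i][3]==best) and cv2.contourArea(c)>300:
            (cx,cy),(w,hh),a=cv2.minAreaRect(c); M=cv2.moments(c); mx,my=M["m10"]/M["m00"],M["m01"]/M["m00"]
            f=lambda px,py:(round(x+(px-180)*.00025,4),round(y-(py-180)*.00025,4))
            print(n,"hole" if i!=best else "out",t,"box",f(cx,cy),round(w/4,1),round(hh/4,1),round(a,1),"cen",f(mx,my),"area mm2",M["m00"]/16)
            cv2.drawContours(I,[c],-1,(0,0,255),1)
    out.append(I)
cv2.imwrite("pics/ortho.png",cv2.resize(np.vstack([np.hstack(out[:2]),np.hstack(out[2:])]),(600,600)))
E
```

```text
fl out 45.0 box (0.5758, 0.2096) 48.2 56.2 36.0 cen (0.576, 0.2098) area mm2 2301.59375
fl hole 45.0 box (0.5769, 0.2087) 12.5 21.2 62.8 cen (0.5769, 0.2088) area mm2 173.0625
hub out 45.0 box (0.5743, 0.2116) 47.3 55.1 35.9 cen (0.5745, 0.2118) area mm2 2213.25
hub hole 45.0 box (0.5754, 0.2107) 12.3 21.0 62.2 cen (0.5754, 0.2108) area mm2 166.9375
wh out 26.0 box (0.4668, 0.3964) 13.2 89.5 90.0 cen (0.467, 0.3967) area mm2 1133.6875
ri out 32.0 box (0.4108, 0.2261) 89.8 89.5 90.0 cen (0.4099, 0.2272) area mm2 7822.4375
ri hole 32.0 box (0.4095, 0.228) 25.1 10.9 58.9 cen (0.4091, 0.2287) area mm2 130.75
ri hole 32.0 box (0.4278, 0.2387) 56.1 24.0 62.7 cen (0.4321, 0.2384) area mm2 315.875Traceback (most recent call last):
  File "<stdin>", line 19, in <module>
    return _nx.concatenate(arrs, 1, dtype=dtype, casting=casting)
           ~~~~~~~~~~~~~~~^^^^^^^^^^^^^^^^^^^^^^^^^^^^^^^^^^^^^^^
ValueError: all the input array dimensions except for the concatenation axis must match exactly, but along dimension 0, the array at index 0 has size 359 and the array at index 1 has size 360
```

```bash
python3 - <<'E'
from h import *
import pickle
d,T,s=pickle.load(open("w1.pkl","rb"))
out=[]
for n,(x,y,z) in dict(fl=(.5775,.208,.010),hub=(.5775,.208,.018),wh=(.467,.356,.014),ri=(.4105,.226,.013)).items():
    I=cv2.resize(rect(d,T,x-.04,x+.04,y-.04,y+.04,z,.25),(320,320))
    g=cv2.cvtColor(I,cv2.COLOR_BGR2HSV)
    if n=="wh": m=(g[...,2]<185)
    elif n=="ri": m=(g[...,2]<110)
    else: m=(g[...,1]<45)
    m=cv2.morphologyEx(m.astype(np.uint8)*255,cv2.MORPH_OPEN,np.ones((5,5)))
    cs,h=cv2.findContours(m,cv2.RETR_CCOMP,cv2.CHAIN_APPROX_NONE)
    best=max([i for i in range(len(cs)) if h[0][i][3]<0],key=lambda i:cv2.contourArea(cs[i]))
    for i,c in enumerate(cs):
        if (i==best or h[0][i][3]==best) and cv2.contourArea(c)>300:
            (cx,cy),(w,hh),a=cv2.minAreaRect(c); M=cv2.moments(c)
            f=lambda px,py:(round(x+(px-160)*.00025,4),round(y-(py-160)*.00025,4))
            print(n,"hole" if i!=best else "out","box",f(cx,cy),round(w/4,1),round(hh/4,1),round(a,1),"cen",f(M["m10"]/M["m00"],M["m01"]/M["m00"]),round(M["m00"]/16))
            if n!="hub":cv2.drawContours(I,[c],-1,(0,0,255),1)
    out.append(I)
cv2.imwrite("pics/ortho.png",cv2.resize(np.vstack([np.hstack(out[:2]),np.hstack(out[2:])]),(600,600)))
E
```

```text
fl out box (0.5757, 0.2096) 48.0 56.1 36.2 cen (0.576, 0.2098) 2290
fl hole box (0.5769, 0.2087) 12.6 21.3 62.8 cen (0.5768, 0.2088) 176
hub out box (0.5743, 0.2117) 47.3 55.0 36.3 cen (0.5745, 0.2118) 2202
hub hole box (0.5754, 0.2107) 12.3 21.0 62.2 cen (0.5754, 0.2108) 170
wh out box (0.4669, 0.361) 79.7 70.0 -0.0 cen (0.4682, 0.3624) 3986
wh hole box (0.4689, 0.3574) 27.3 26.6 47.5 cen (0.4691, 0.3575) 564
ri out box (0.4117, 0.2288) 52.4 47.9 54.5 cen (0.4117, 0.229) 2114
ri hole box (0.4117, 0.2299) 22.3 14.9 28.0 cen (0.4121, 0.2297) 222
```

View pics/ortho.png

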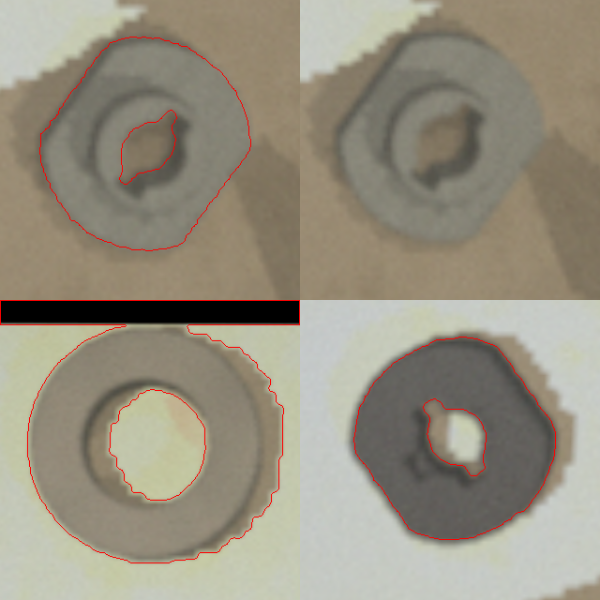

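Flange centre is (0.577, 0.209) with its slot at world +54°. Ring centre is (0.4105, 0.228) with its slot at −54.5°. Wheel centre is (0.4655, 0.358). Now to grasp the flange by its flats.

>>> {"api": "send_rows", "payload": {"targets": [[[-0.071, 0.257, 0.7], [0, 0, 0.2]], [[-0.071, 0.257, 0.7], [0, 0, 0.2]], [[-0.071, 0.257, 0.7], [0, 0, 0.2]], [[-0.071, 0.257, 0.7], [0, 0, 0.2]], [[-0.071, 0.257, 0.7], [0, 0, 0.2]], [[-0.071, 0.257, 0.82], [0, 0, 0.2]], [[-0.071, 0.257, 0.91], [0, 0, 0.2]], [[-0.071, 0.257, 0.913], [0, 0, 0.2]], [[-0.071, 0.257, 0.913], [0, 0, 0.2]]], "fingers": 1.0}}

```text
clock: 2.35
tool_pos: [0.5782, 0.209, 0.0067]
eef_rot: [0.891, 0.454, 0.001, 0.0]
contact_force: [-0.0, 0.4, 0.4]
opening: 0.998
finger_force: 0.0
```

>>> {"api": "send_rows", "payload": {"targets": [[[0, 0, 0], [0, 0, 0]], [[0, 0, 0], [0, 0, 0]], [[0, 0, 0], [0, 0, 0]], [[0, 0, 0], [0, 0, 0]]], "fingers": 0.3, "newtons": 30}}

```text
clock: 2.85
tool_pos: [0.577, 0.2088, 0.0049]
eef_rot: [0.891, 0.454, 0.0, 0.0]
contact_force: [0.4, 0.9, -0.2]
opening: 0.57
finger_force: 0.0
```

>>> {"api": "send_rows", "payload": {"targets": [[[0, 0, 0], [0, 0, 0]], [[0, 0, 0], [0, 0, 0]], [[0, 0, 0], [0, 0, 0]]], "fingers": 0.3, "newtons": 30}}

```text
clock: 3.22
tool_pos: [0.5771, 0.2088, 0.0048]
eef_rot: [0.891, 0.454, 0.0, 0.0]
contact_force: [-0.1, -0.1, 0.9]
opening: 0.515
finger_force: 30.0
```

>>> {"api": "send_rows", "payload": {"targets": [[[0, 0, -0.2], [0, 0, 0]], [[0, 0, -0.4], [0, 0, 0]], [[-0.57, 0.32, -0.817], [0, 0, 0]], [[-0.57, 0.32, -0.817], [0, 0, 0]], [[-0.57, 0.32, -0.817], [0, 0, 0]], [[-0.57, 0.32, -0.817], [0, 0, 0]]]}}

```text
clock: 3.98
tool_pos: [0.5537, 0.0109, 0.2511]
eef_rot: [0.892, 0.453, 0.0, 0.001]
contact_force: [0.8, 0.8, -1.7]
opening: 0.514
finger_force: 30.0
```

>>> {"api": "send_rows", "payload": {"targets": [[[-0.575, 0.327, 0], [0, 0, 0]], [[-0.575, 0.327, 0], [0, 0, 0]], [[-0.575, 0.327, 0], [0, 0, 0]], [[-0.575, 0.327, 0], [0, 0, 0]], [[-0.575, 0.327, 0], [0, 0, 0]], [[-0.575, 0.327, 0], [0, 0, 0]]]}}

```text
clock: 4.72
tool_pos: [0.5326, -0.1806, 0.2496]
eef_rot: [0.89, 0.456, 0.0, -0.001]
contact_force: [0.8, 0.8, -1.8]
opening: 0.514
finger_force: 30.0
```

```bash
python3 - <<'E'
from h import *
d,T,s=look("wrist"); print(s["clock"],s["tool_pos"].round(4),s["eef_rot"].round(4),s["q"].round(2),s["opening"])
import pickle; pickle.dump((d,T,s),open("w2.pkl","wb"))
cv2.imwrite("pics/w2.png",d["img"])
E
```

```text
4.725 [ 0.5326 -0.1806  0.2496] [ 8.902e-01  4.555e-01  4.000e-04 -8.000e-04] [ 0.28  0.59 -0.06  1.75  0.05  0.81 -0.43] 0.5139320018808353
```

View pics/w2.png

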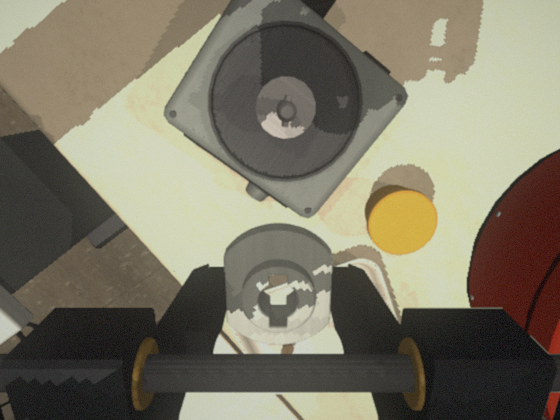

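Wrist view: spindle at (286,109) on the dust pan, held flange at (278,285) with its slot vertical. The tub is at (402,220). I'll enlarge the spindle to read the pin direction.

```bash
python3 - <<'E'
from h import *
import pickle
d,T,s=pickle.load(open("w2.pkl","rb"))
g=d["img"][74:144,251:321]
g=cv2.resize(g,None,fx=8,fy=8,interpolation=cv2.INTER_CUBIC)
g=cv2.convertScaleAbs(g,alpha=1.3)
cv2.imwrite("pics/pin.png",g)
for uv in ((286,109),(286,100)):print(onplane(d,T,uv,.134),onplane(d,T,uv,.09))
E
```

```text
[ 0.57648587 -0.12792839  0.134     ] [ 0.57559591 -0.13062579  0.09      ]
[ 0.57988817 -0.12313086  0.134     ] [ 0.57956695 -0.12502628  0.09      ]
```

View pics/pin.png

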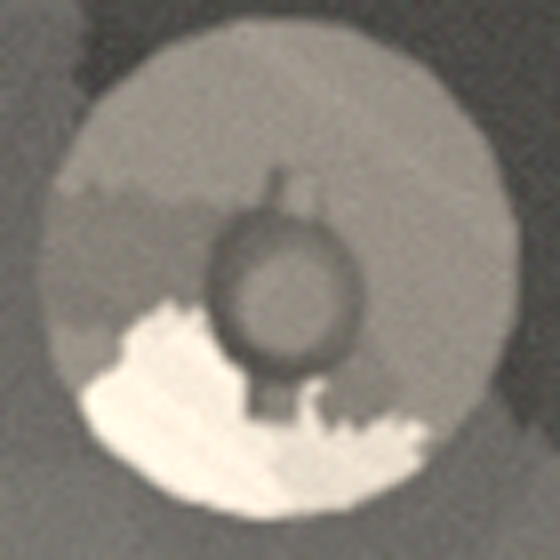

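```bash
python3 - <<'E'
from h import *
import pickle
d,T,s=pickle.load(open("w2.pkl","rb"))
Tt=np.array(d["T_tool_cam"])
print("tip",onplane(d,T,(286.5,111.1),.134),"seat",onplane(d,T,(286,107.5),.09))
a=onplane(d,T,(288.5,95.9),.1235);b=onplane(d,T,(285,125),.1235);print("pin",a,b,np.linalg.norm(a-b),np.degrees(np.arctan2(*(a-b)[1::-1])), "mid",(a+b)/2)
q=R.from_quat(s["eef_rot"]).as_matrix(); print("toolx dir",np.degrees(np.arctan2(q[1,0],q[0,0])))
for n,p in dict(under=(.028,0,.0048),disc=(.028,0,-.0052),hubF=(.0155,0,-.0132),hubN=(-.0155,0,-.0132),slF=(.0122,0,-.0132),slN=(-.0122,0,-.0132)).items(): print(n,proj(d,Tt,p)[:2].round(1))
I=cv2.cvtColor(d["img"],cv2.COLOR_BGR2GRAY)
col=I[:,274:284].mean(1); g=np.diff(col); print("col edges",[(i,round(float(g[i]),0)) for i in range(200,360) if abs(g[i])>5])
for v in (285,305,240,260):
    r=I[v-1:v+2].mean(0); gg=np.diff(r); print(v,[(i,int(gg[i])) for i in range(215,345) if abs(gg[i])>9])
C=cv2.resize(d["img"][215:350,205:350],None,fx=4,fy=4,interpolation=cv2.INTER_CUBIC); cv2.imwrite("pics/held.png",C)
E
```

```text
tip [ 0.57596162 -0.12925749  0.134     ] seat [ 0.57626189 -0.1296867   0.09      ]
pin [ 0.58282789 -0.12235827  0.1235    ] [ 0.56926775 -0.13720958  0.1235    ] 0.02011066481857191 47.602038878426036 mid [ 0.57604782 -0.12978392  0.1235    ]
toolx dir 54.19431314653605
under [279.1 221.3]
disc [279.2 229.8]
hubF [279.2 266.2]
hubN [279.  331.4]
slF [279.2 273.6]
slN [279.  324.9]
col edges [(200, 12.0), (201, 16.0), (202, 13.0), (203, 16.0), (204, 18.0), (205, 13.0), (221, -18.0), (222, -52.0), (223, -40.0), (229, 10.0), (230, 12.0), (258, -11.0), (259, -10.0), (265, 8.0), (266, 11.0), (267, 6.0), (274, 6.0), (283, 14.0), (284, 23.0), (285, 26.0), (286, 16.0), (303, -32.0), (304, -74.0), (305, -10.0), (325, 24.0), (326, 31.0), (327, 26.0), (328, 14.0), (332, 11.0), (343, -10.0), (352, -28.0), (353, -69.0), (354, -20.0)]
285 [(224, 28), (225, 18), (241, -11), (242, -12), (255, 44), (256, 36), (261, -21), (263, 17), (265, -11), (266, -15), (267, -28), (268, -31), (275, 12), (278, 12), (280, 9), (286, -11), (289, 9), (307, -16), (308, -25), (309, -20), (310, -10), (311, -24), (312, -10), (313, 16), (314, 10), (329, -10), (330, -24), (331, -25)]
305 [(225, 25), (226, 22), (253, 11), (254, 17), (255, 19), (257, -34), (258, -34), (259, -13), (270, 16), (271, 10), (285, -12), (303, 17), (304, 23), (305, 11), (306, -11), (307, -30), (308, -23), (314, 28), (315, 22), (328, -33), (329, -55), (330, -41)]
240 [(231, -18), (232, -30), (233, -31), (234, -16), (315, -9), (320, 14), (321, 22), (322, 30), (323, 31), (324, 13)]
260 [(222, -36), (223, -56)]
```

View pics/held.png

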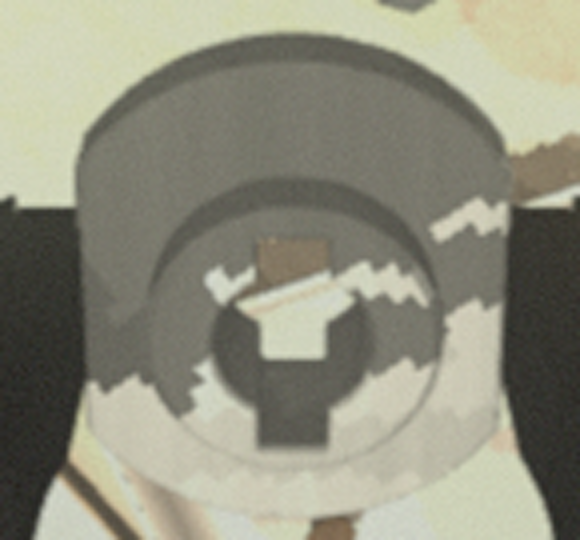

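The held flange sits within 0.5 mm of the tool axis, with its slot along tool x. The pin lies at about 47.6° world and the spindle at about (0.576, −0.1297). I'll re-measure once the arm has settled.

>>> {"api": "send_rows", "payload": {"targets": [[[0, 0, 0], [0, 0, 0]], [[0, 0, 0], [0, 0, 0]], [[0, 0, 0], [0, 0, 0]]]}}

```text
clock: 5.15
tool_pos: [0.5322, -0.1828, 0.2498]
eef_rot: [0.891, 0.454, 0.0, 0.0]
contact_force: [0.3, 0.1, -1.0]
opening: 0.518
finger_force: 30.0
```

```bash
python3 - <<'E'
from h import *
import pickle
d0,T0,s0=pickle.load(open("w2.pkl","rb"))
d,T,s=look("wrist"); pickle.dump((d,T,s),open("w3.pkl","wb"))
print(s["tool_pos"].round(4),s["eef_rot"].round(4))
t=d0["img"][68:150,245:327]; r=cv2.matchTemplate(d["img"],t,cv2.TM_CCOEFF_NORMED); _,m,_,l=cv2.minMaxLoc(r)
x,y=l; sub=lambda a,b,c:(a-c)/(2*(a-2*b+c)); dx=x-245+sub(r[y,x-1],r[y,x],r[y,x+1]); dy=y-68+sub(r[y-1,x],r[y,x],r[y+1,x]); print(m,dx,dy)
for uv,z in (((286.5,111.1),.134),((286,107.5),.09)): print(onplane(d,T,(uv[0]+dx,uv[1]+dy),z).round(4))
E
```

```text
[ 0.5322 -0.1828  0.2498] [0.8909 0.4542 0.     0.    ]
0.9608179330825806 -1.5839723 -2.7399833
[ 0.5759 -0.1297  0.134 ]
[ 0.5762 -0.1299  0.09  ]
```

>>> {"api": "send_rows", "payload": {"targets": [[[0.231, 0.0145, 0.3], [0, 0, 0.036]], [[0.231, 0.0145, 0.334], [0, 0, 0.036]], [[0.231, 0.0145, 0.334], [0, 0, 0.036]], [[0.231, 0.0145, 0.334], [0, 0, 0.036]], [[0.231, 0.0145, 0.334], [0, 0, 0.036]], [[0.231, 0.0145, 0.36], [0, 0, 0.036]], [[0.231, 0.0145, 0.38], [0, 0, 0.036]], [[0.231, 0.0145, 0.391], [0, 0, 0.036]], [[0.231, 0.0145, 0.391], [0, 0, 0.036]]]}}

```text
clock: 6.32
tool_pos: [0.5762, -0.1296, 0.1322]
eef_rot: [0.915, 0.403, -0.0, -0.0]
contact_force: [-0.8, -1.3, -0.6]
opening: 0.518
finger_force: 30.0
```

>>> {"api": "send_rows", "payload": {"targets": [[[0, 0, 0.01], [0, 0, 0]], [[0, 0, 0.02], [0, 0, 0]], [[0, 0, 0.03], [0, 0, 0]], [[0, 0, 0.04], [0, 0, 0]], [[0, 0, 0.04], [0, 0, 0]]]}}

```text
clock: 6.95
tool_pos: [0.5762, -0.1296, 0.1202]
eef_rot: [0.915, 0.403, -0.0, -0.0]
contact_force: [0.1, -0.1, -0.4]
opening: 0.513
finger_force: 30.0
```

>>> {"api": "send_rows", "payload": {"targets": [[[0, 0, 0.03], [0, 0, 0]], [[0, 0, 0.06], [0, 0, 0]], [[0, 0, 0.077], [0, 0, 0]], [[0, 0, 0.087], [0, 0, 0]], [[0, 0, 0.087], [0, 0, 0]]]}}

```text
clock: 7.58
tool_pos: [0.5761, -0.1296, 0.0947]
eef_rot: [0.915, 0.403, -0.0, -0.0]
contact_force: [-2.2, 0.6, 4.8]
opening: 0.518
finger_force: 30.0
```

>>> {"api": "send_rows", "payload": {"targets": [[[0, 0, 0], [0, 0, 0]], [[0, 0, 0], [0, 0, 0]], [[0, 0, 0], [0, 0, 0]], [[0, 0, -0.1], [0, 0, 0]], [[0, 0, -0.3], [0, 0, 0]], [[0, 0, -0.5], [0, 0, 0]], [[0.3, -0.3, -0.55], [0, 0, 0]], [[0.7, -0.5, -0.55], [0, 0, 0]], [[1.0, -0.6, -0.55], [0, 0, 0]], [[1.0, -0.6, -0.55], [0, 0, 0]], [[1.0, -0.6, -0.55], [0, 0, 0]]], "fingers": 1.0}}

```text
clock: 8.95
tool_pos: [0.6356, 0.1761, 0.2587]
eef_rot: [0.915, 0.403, 0.0, 0.0]
contact_force: [0.9, -0.5, -0.6]
opening: 1.002
finger_force: 0.0
```

```bash
python3 - <<'E'
from h import *
s=get_state();print(s["clock"],s["tool_pos"].round(4),s["eef_rot"].round(4),s["q"].round(2))
for n in("scene","side"):
    d=snapshot(n);T=T_of(d);cv2.imwrite(f"pics/{n}1.png",d["img"])
    p=proj(d,T,(.576,-.13,.1))[:2].astype(int);print(n,p)
E
```

```text
8.95 [0.6356 0.1761 0.2587] [9.153e-01 4.029e-01 2.000e-04 2.000e-04] [-0.35  0.71  0.02  1.43 -0.01  0.99 -1.07]
scene [322 244]
side [281 185]
```

>>> {"api": "send_rows", "payload": {"targets": [[[0, 0, 0], [0, 0, 0]], [[0, 0, 0], [0, 0, 0]], [[0, 0, 0], [0, 0, 0]]]}}

```text
clock: 9.43
tool_pos: [0.6354, 0.1721, 0.2587]
eef_rot: [0.916, 0.402, -0.0, 0.0]
contact_force: [0.5, 0.0, -0.3]
opening: 0.999
finger_force: 0.0
```

>>> {"api": "send_rows", "payload": {"targets": [[[0.074, -0.836, 0.3], [0, 0, 0]], [[0.074, -0.836, 0.4], [0, 0, 0]], [[0.074, -0.836, 0.5], [0, 0, 0]], [[0.074, -0.836, 0.6], [0, 0, 0]], [[0.074, -0.836, 0.65], [0, 0, 0]], [[0.074, -0.836, 0.65], [0, 0, 0]], [[0.074, -0.836, 0.65], [0, 0, 0]], [[0.074, -0.836, 0.75], [0, 0, 0]], [[0.074, -0.836, 0.83], [0, 0, 0]], [[0.074, -0.836, 0.841], [0, 0, 0]], [[0.074, -0.836, 0.841], [0, 0, 0]]]}}

```text
clock: 10.8
tool_pos: [0.4675, 0.3594, 0.0079]
eef_rot: [0.916, 0.402, 0.002, 0.0]
contact_force: [-0.3, -0.1, 0.7]
opening: 1.002
finger_force: 0.0
```

>>> {"api": "send_rows", "payload": {"targets": [[[0, 0, 0], [0, 0, 0]], [[0, 0, 0], [0, 0, 0]], [[0, 0, 0], [0, 0, 0]], [[0, 0, 0], [0, 0, 0]]], "fingers": 0.5, "newtons": 25}}

```text
clock: 11.3
tool_pos: [0.4658, 0.3601, 0.0068]
eef_rot: [0.915, 0.403, 0.001, 0.0]
contact_force: [0.1, -0.3, 5.3]
opening: 0.695
finger_force: 25.0
```

>>> {"api": "send_rows", "payload": {"targets": [[[0, 0, -0.2], [0, 0, 0]], [[0, 0, -0.4], [0, 0, 0]], [[-0.2, 0.2, -0.6], [0, 0, 0]], [[-0.6, 0.7, -0.81], [0, 0, 0]], [[-0.6, 0.7, -0.81], [0, 0, 0]], [[-0.6, 0.7, -0.81], [0, 0, 0]], [[-0.6, 0.7, -0.81], [0, 0, 0]], [[-0.6, 0.7, -0.81], [0, 0, 0]], [[-0.6, 0.7, -0.81], [0, 0, 0]], [[-0.6, 0.7, -0.81], [0, 0, 0]]]}}

```text
clock: 12.55
tool_pos: [0.4979, 0.0874, 0.2486]
eef_rot: [0.915, 0.404, -0.001, -0.001]
contact_force: [-0.1, 0.5, -0.3]
opening: 0.692
finger_force: 25.0
```

>>> {"api": "send_rows", "payload": {"targets": [[[-0.606, 0.675, 0], [0, 0, 0]], [[-0.606, 0.675, 0], [0, 0, 0]], [[-0.606, 0.675, 0], [0, 0, 0]], [[-0.606, 0.675, 0], [0, 0, 0]], [[-0.606, 0.675, 0], [0, 0, 0]], [[-0.606, 0.675, 0], [0, 0, 0]], [[-0.606, 0.675, 0], [0, 0, 0]], [[-0.606, 0.675, 0], [0, 0, 0]], [[-0.606, 0.675, 0], [0, 0, 0]]]}}

```text
clock: 13.68
tool_pos: [0.5254, -0.1839, 0.2493]
eef_rot: [0.915, 0.404, 0.0, -0.0]
contact_force: [0.3, -0.4, -0.7]
opening: 0.691
finger_force: 25.0
```

```bash
python3 - <<'E'
from h import *
import pickle
d,T,s=look("wrist"); pickle.dump((d,T,s),open("w4.pkl","wb"))
print(s["clock"],s["tool_pos"].round(4),s["eef_rot"].round(4))
A=cv2.resize(d["img"][70:150,220:340],None,fx=5,fy=5,interpolation=cv2.INTER_CUBIC)[:,:600]
B=cv2.resize(d["img"][195:375,180:380],(222,200)); B=cv2.resize(d["img"][195:375,170:385],None,fx=600/215,fy=600/215)[:200*2]
cv2.imwrite("pics/w4.png",np.vstack([A[:200*2],B])[:600*2]); 
Tt=np.array(d["T_tool_cam"]); u=.0066
for n,p in dict(under=(.031,0,u),top=(.031,0,u-.014),boreF=(.0167,0,u-.014),boreN=(-.0167,0,u-.014),topN=(-.031,0,u-.014)).items(): print(n,proj(d,Tt,p)[:2].round(1))
I=cv2.cvtColor(d["img"],cv2.COLOR_BGR2GRAY)
col=I[:,274:284].mean(1); g=np.diff(col); print("col",[(i,int(g[i])) for i in range(195,375) if abs(g[i])>6])
print("spindle",proj(d,T,(.576,-.1298,.134))[:2])
E
```

```text
13.675 [ 0.5254 -0.1839  0.2493] [ 9.148e-01  4.040e-01  1.000e-04 -2.000e-04]
under [279.2 213.2]
top [279.3 224.7]
boreF [279.2 257. ]
boreN [279.  325.3]
topN [279. 352.]
col [(195, 6), (217, -31), (218, -81), (219, -22), (259, 19), (260, 59), (261, 43), (271, -14), (272, -24), (273, -15), (274, -18), (275, -8), (283, 9), (284, 16), (285, 19), (286, 18), (287, 13), (311, -27), (312, -74), (313, -40), (327, 7), (328, 14), (329, 11), (330, 11), (331, 15), (352, -15), (353, -36), (354, -9)]
spindle [280.2993447  100.00075417]
```

View pics/w4.png

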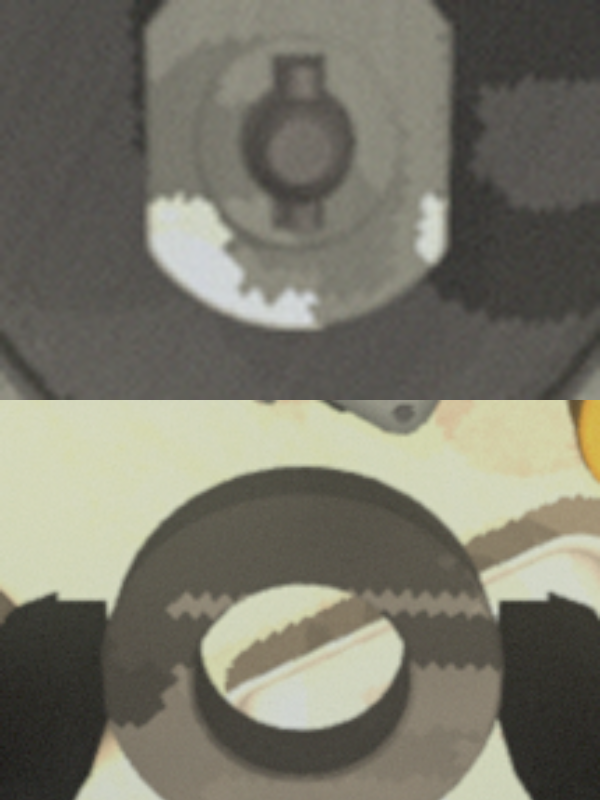

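The flange is home with its slot around the pin. The wheel is in hand, offset −1.8 mm along tool x. Next is positioning over the spindle.

>>> {"api": "send_rows", "payload": {"targets": [[[0.256, 0, 0.2], [0, 0, 0]], [[0.256, 0, 0.3], [0, 0, 0]], [[0.256, 0, 0.333], [0, 0, 0]], [[0.256, 0, 0.333], [0, 0, 0]], [[0.256, 0, 0.36], [0, 0, 0]], [[0.256, 0, 0.4], [0, 0, 0]], [[0.256, 0, 0.417], [0, 0, 0]], [[0.256, 0, 0.417], [0, 0, 0]], [[0.256, 0, 0.417], [0, 0, 0]]]}}

```text
clock: 14.85
tool_pos: [0.5773, -0.1288, 0.1243]
eef_rot: [0.915, 0.403, 0.0, 0.0]
contact_force: [-0.2, -0.1, -0.4]
opening: 0.692
finger_force: 25.0
```

>>> {"api": "send_rows", "payload": {"targets": [[[0, 0, 0.02], [0, 0, 0]], [[0, 0, 0.035], [0, 0, 0]], [[0, 0, 0.048], [0, 0, 0]], [[0, 0, 0.059], [0, 0, 0]], [[0, 0, 0.06], [0, 0, 0]], [[0, 0, 0.06], [0, 0, 0]]]}}

```text
clock: 15.6
tool_pos: [0.577, -0.1287, 0.1065]
eef_rot: [0.915, 0.403, 0.0, -0.0]
contact_force: [-2.1, -0.3, 4.1]
opening: 0.699
finger_force: 25.0
```

>>> {"api": "send_rows", "payload": {"targets": [[[0, 0, 0], [0, 0, 0]], [[0, 0, 0], [0, 0, 0]], [[0, 0, -0.08], [0, 0, 0]], [[0, 0, -0.25], [0, 0, 0]], [[0, 0, -0.45], [0, 0, -0.05]], [[0.1, -0.3, -0.48], [0, 0, -0.1]], [[0.3, -0.6, -0.48], [0, 0, -0.2]], [[0.3, -0.8, -0.48], [0, 0, -0.26]], [[0.3, -0.8, -0.48], [0, 0, -0.32]], [[0.3, -0.8, -0.48], [0, 0, -0.38]], [[0.3, -0.8, -0.48], [0, 0, -0.433]], [[0.3, -0.8, -0.48], [0, 0, -0.433]]], "fingers": 1.0}}

```text
clock: 17.1
tool_pos: [0.4608, 0.0999, 0.2501]
eef_rot: [0.456, 0.89, 0.0, 0.0]
contact_force: [-0.6, 0.3, 0.3]
opening: 1.002
finger_force: 0.0
```

>>> {"api": "send_rows", "payload": {"targets": [[[0, 0, 0], [0, 0, 0]], [[0, 0, 0], [0, 0, 0]]]}}

```text
clock: 17.35
tool_pos: [0.4609, 0.0996, 0.2501]
eef_rot: [0.459, 0.888, 0.0, 0.0]
contact_force: [-0.0, -0.3, 0.0]
opening: 1.002
finger_force: 0.0
```

```bash
python3 - <<'E'
from h import *
import pickle
d,T,s=look("wrist"); pickle.dump((d,T,s),open("w5.pkl","wb"));cv2.imwrite("pics/w5.png",d["img"])
q=R.from_quat(s["eef_rot"]).as_matrix(); print(s["clock"],s["tool_pos"].round(4),q.round(3).tolist(),s["q"].round(2),s["opening"])
print("psi",np.degrees(np.arctan2(q[1,0],q[0,0])))
print("delta ring units x,y",(q.T@(np.array([.4105,.228,0])-s["tool_pos"])/.3).round(4), proj(d,T,(.4105,.228,.013)))
E
```

```text
17.35 [0.4609 0.0996 0.2501] [[-0.578, 0.816, 0.0], [0.816, 0.578, -0.0], [-0.0, 0.0, -1.0]] [-0.03  0.5  -0.43  1.99  0.31  0.71 -0.03] 1.0024820286753018
psi 125.3337631352593
delta ring units x,y [0.4465 0.1103 0.8336] [313.75046836  28.20034612   1.        ]
```

>>> {"api": "send_rows", "payload": {"targets": [[[0.4465, 0.11, 0.3], [0, 0, 0]], [[0.4465, 0.11, 0.5], [0, 0, 0]], [[0.4465, 0.11, 0.65], [0, 0, 0]], [[0.4465, 0.11, 0.65], [0, 0, 0]], [[0.4465, 0.11, 0.75], [0, 0, 0]], [[0.4465, 0.11, 0.8], [0, 0, 0]], [[0.4465, 0.11, 0.817], [0, 0, 0]], [[0.4465, 0.11, 0.817], [0, 0, 0]], [[0.4465, 0.11, 0.817], [0, 0, 0]]]}}

```text
clock: 18.52
tool_pos: [0.4102, 0.2282, 0.0049]
eef_rot: [0.458, 0.889, 0.0, 0.0]
contact_force: [0.9, -0.7, 0.3]
opening: 0.994
finger_force: 0.0
```

>>> {"api": "send_rows", "payload": {"targets": [[[0, 0, 0], [0, 0, 0]], [[0, 0, 0], [0, 0, 0]], [[0, 0, 0], [0, 0, 0]], [[0, 0, 0], [0, 0, 0]], [[0, 0, 0], [0, 0, 0]], [[0, 0, 0], [0, 0, 0]], [[0, 0, 0], [0, 0, 0]]], "fingers": 0.3, "newtons": 50}}

```text
clock: 19.4
tool_pos: [0.4101, 0.2281, 0.0051]
eef_rot: [0.458, 0.889, 0.0, 0.0]
contact_force: [0.5, -1.0, 0.8]
opening: 0.516
finger_force: 50.0
```

>>> {"api": "send_rows", "payload": {"targets": [[[0, 0, -0.2], [0, 0, 0]], [[0, 0, -0.4], [0, 0, 0]], [[-0.2, 0, -0.6], [0, 0, 0.06]], [[-0.4, -0.1, -0.8], [0, 0, 0.12]], [[-0.6, -0.2, -0.817], [0, 0, 0.18]], [[-0.8, -0.24, -0.817], [0, 0, 0.24]], [[-0.8, -0.24, -0.817], [0, 0, 0.3]], [[-0.8, -0.24, -0.817], [0, 0, 0.36]], [[-0.8, -0.24, -0.817], [0, 0, 0.42]], [[-0.8, -0.24, -0.817], [0, 0, 0.433]], [[-0.8, -0.24, -0.817], [0, 0, 0.433]]]}}

```text
clock: 20.78
tool_pos: [0.4902, -0.0091, 0.2499]
eef_rot: [0.915, 0.404, -0.0, -0.0]
contact_force: [1.1, -0.5, -0.8]
opening: 0.513
finger_force: 50.0
```

```bash
python3 - <<'E'
from h import *
s=get_state();q=R.from_quat(s["eef_rot"]).as_matrix(); print(s["clock"],s["tool_pos"].round(4),"psi",np.degrees(np.arctan2(q[1,0],q[0,0])),s["qd"].round(3))
print((q.T@(np.array([.5253,-.1853,.25])-s["tool_pos"])/.3).round(4))
E
```

```text
20.775 [ 0.4902 -0.0091  0.2499] psi 47.679750082256135 [ 0.008  0.    -0.01  -0.005  0.003 -0.001  0.005]
[-3.554e-01  4.820e-01 -3.000e-04]
```

>>> {"api": "send_rows", "payload": {"targets": [[[-0.355, 0.482, 0], [0, 0, 0]], [[-0.355, 0.482, 0], [0, 0, 0]], [[-0.355, 0.482, 0], [0, 0, 0]], [[-0.355, 0.482, 0], [0, 0, 0]], [[-0.355, 0.482, 0], [0, 0, 0]], [[-0.355, 0.482, 0], [0, 0, 0]], [[-0.355, 0.482, 0], [0, 0, 0]]]}}

```text
clock: 21.65
tool_pos: [0.5254, -0.184, 0.2502]
eef_rot: [0.915, 0.404, 0.0, -0.0]
contact_force: [0.8, 0.1, -1.3]
opening: 0.517
finger_force: 50.0
```

```bash
python3 - <<'E'
from h import *
import pickle
d,T,s=look("wrist"); pickle.dump((d,T,s),open("w6.pkl","wb"))
q=R.from_quat(s["eef_rot"]).as_matrix(); print(s["clock"],s["tool_pos"].round(4),"psi",np.degrees(np.arctan2(q[1,0],q[0,0])))
A=cv2.resize(d["img"][65:145,215:345],None,fx=4,fy=4,interpolation=cv2.INTER_CUBIC)
B=cv2.resize(d["img"][215:345,215:345],None,fx=4,fy=4,interpolation=cv2.INTER_CUBIC)
V=np.vstack([A,B]); cv2.imwrite("pics/w6.png",cv2.resize(V,None,fx=.71,fy=.71)); print(V.shape)
Tt=np.array(d["T_tool_cam"]); u=.005
for n,p in dict(under=(.027,0,u),top=(.027,0,u-.013),slF=(.0122,0,u-.013),slN=(-.0122,0,u-.013),bN=(-.0082,.003,u-.013),topN=(-.027,0,u-.013)).items(): print(n,proj(d,Tt,p)[:2].round(1))
I=cv2.cvtColor(d["img"],cv2.COLOR_BGR2GRAY)
col=I[:,276:283].mean(1); g=np.diff(col); print("col",[(i,int(g[i])) for i in range(195,375) if abs(g[i])>4])
for v in (280,290,300):
    g=np.diff(I[v-1:v+2].mean(0)); print(v,[(i,int(g[i])) for i in range(215,345) if abs(g[i])>6])
E
```

```text
21.65 [ 0.5254 -0.184   0.2502] psi 47.684995454746335
(840, 520, 3)
under [279.2 223.1]
top [279.3 234.5]
slF [279.2 267.4]
slN [279.1 317.5]
bN [286.  309.6]
topN [279.  345.5]
col [(225, -11), (226, -56), (227, -72), (228, -13), (264, 7), (265, 8), (268, 15), (269, 64), (270, 39), (271, -25), (272, -27), (273, -19), (274, -8), (283, 13), (284, 27), (285, 29), (286, 15), (288, -4), (291, 5), (304, -35), (305, -109), (306, -25), (320, 12), (321, 11), (345, 14), (346, 43), (347, 31), (352, -25), (353, -62), (354, -21), (359, 4), (362, -5), (368, -4), (369, 4), (373, 5)]
280 [(266, 11), (267, 16), (268, 25), (269, 11), (279, -6), (280, -8), (288, -12), (289, -21), (290, -11), (331, -6)]
290 [(225, 6), (251, 8), (252, 8), (253, 11), (258, -18), (259, -13), (261, 32), (262, 24), (263, 13), (264, 6), (266, 12), (267, 15), (268, 15), (269, 17), (270, 12), (271, 7), (291, -7), (292, -29), (293, -64), (294, -59), (295, -7), (296, 18), (297, 13), (304, -9), (305, -9), (309, 7), (311, -6), (331, -7)]
300 [(255, 12), (258, -10), (268, 33), (269, 91), (270, 44), (284, -16), (285, -64), (286, -76), (287, -14), (306, 10), (307, 11), (329, -10), (330, -10), (331, -9), (339, -6)]
```

View pics/w6.png

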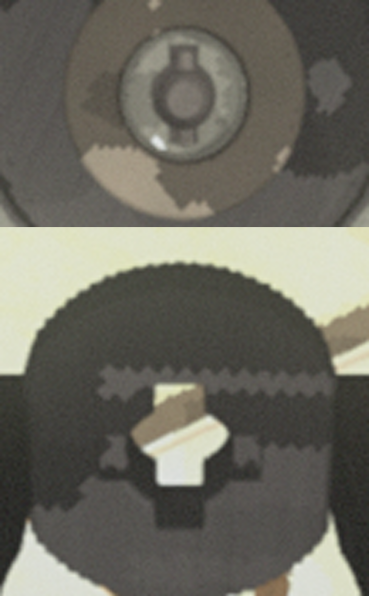

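The wheel is home over the hub, and the ring is held with its slot aligned to the tool, offset (−1.2, −0.4) mm. Lowering it onto the spindle tip.

>>> {"api": "send_rows", "payload": {"targets": [[[0.254, 0.001, 0.2], [0, 0, 0]], [[0.254, 0.001, 0.3], [0, 0, 0]], [[0.254, 0.001, 0.333], [0, 0, 0]], [[0.254, 0.001, 0.333], [0, 0, 0]], [[0.254, 0.001, 0.35], [0, 0, 0]], [[0.254, 0.001, 0.37], [0, 0, 0]], [[0.254, 0.001, 0.388], [0, 0, 0]], [[0.254, 0.001, 0.388], [0, 0, 0]]]}}

```text
clock: 22.7
tool_pos: [0.5767, -0.1296, 0.1335]
eef_rot: [0.915, 0.403, -0.0, -0.0]
contact_force: [0.6, 0.4, -0.7]
opening: 0.513
finger_force: 50.0
```

>>> {"api": "send_rows", "payload": {"targets": [[[0, 0, 0.01], [0, 0, 0]], [[0, 0, 0.02], [0, 0, 0]], [[0, 0, 0.03], [0, 0, 0]], [[0, 0, 0.042], [0, 0, 0]], [[0, 0, 0.042], [0, 0, 0]]]}}

```text
clock: 23.32
tool_pos: [0.5768, -0.1294, 0.1207]
eef_rot: [0.915, 0.403, -0.0, -0.0]
contact_force: [0.1, 0.1, -1.0]
opening: 0.513
finger_force: 50.0
```

>>> {"api": "send_rows", "payload": {"targets": [[[0, 0, 0.008], [0, 0, 0]], [[0, 0, 0.016], [0, 0, 0]], [[0, 0, 0.024], [0, 0, 0]], [[0, 0, 0.03], [0, 0, 0]], [[0, 0, 0.037], [0, 0, 0]], [[0, 0, 0.037], [0, 0, 0]], [[0, 0, 0.037], [0, 0, 0]]], "newtons": 60}}

```text
clock: 24.2
tool_pos: [0.5773, -0.1294, 0.1112]
eef_rot: [0.915, 0.403, 0.0, 0.0]
contact_force: [-2.7, 0.1, 9.9]
opening: 0.514
finger_force: 60.0
```

>>> {"api": "send_rows", "payload": {"targets": [[[0, 0, 0.006], [0, 0, 0]], [[0, 0, 0.006], [0, 0, 0]], [[0, -0.0007, 0.006], [0, 0, -0.05]], [[0, -0.0015, 0.006], [0, 0, -0.1]], [[0, -0.0022, 0.006], [0, 0, -0.16]], [[0, -0.0022, 0.006], [0, 0, -0.16]]]}}

```text
clock: 24.95
tool_pos: [0.5774, -0.129, 0.1097]
eef_rot: [0.786, 0.619, 0.001, 0.001]
contact_force: [-2.1, 1.0, 10.9]
opening: 0.515
finger_force: 60.0
```

```bash
python3 - <<'E'
from h import *
s=get_state();q=R.from_quat(s["eef_rot"]).as_matrix(); print(s["tool_pos"].round(4),"psi",np.degrees(np.arctan2(q[1,0],q[0,0])),s["contact_force"].round(1),s["moment"].round(2),s["q"].round(2))
E
```

```text
[ 0.5774 -0.129   0.1097] psi 76.41373724524419 [-2.1  1.  10.9] [0.1  0.58 0.17] [ 0.34  0.84 -0.35  1.77  0.45  0.61 -0.52]
```

>>> {"api": "send_rows", "payload": {"targets": [[[0, -0.0007, 0], [0, 0, -0.055]], [[0, -0.0014, 0], [0, 0, -0.11]], [[-0.0003, -0.002, 0], [0, 0, -0.165]], [[-0.0005, -0.0027, 0], [0, 0, -0.22]], [[-0.0007, -0.0033, 0], [0, 0, -0.275]], [[-0.0009, -0.004, 0], [0, 0, -0.33]], [[-0.0009, -0.004, 0], [0, 0, -0.34]], [[-0.0009, -0.004, 0], [0, 0, -0.34]]]}}

```text
clock: 25.95
tool_pos: [0.5766, -0.1287, 0.1099]
eef_rot: [0.362, 0.932, 0.001, 0.001]
contact_force: [-2.4, 0.3, 11.5]
opening: 0.509
finger_force: 60.0
```

```bash
python3 - <<'E'
from h import *
s=get_state();q=R.from_quat(s["eef_rot"]).as_matrix(); print(s["tool_pos"].round(4),"psi",np.degrees(np.arctan2(q[1,0],q[0,0])),s["contact_force"].round(1),s["moment"].round(2),s["q"].round(2))
E
```

```text
[ 0.5766 -0.1287  0.1099] psi 137.50112653184922 [-2.4  0.3 11.5] [ 0.09  0.36 -0.1 ] [ 0.49  0.89 -0.63  1.77  0.75  0.74  0.29]
```

>>> {"api": "send_rows", "payload": {"targets": [[[0, 0, -0.006], [0, 0, 0]], [[0, 0, -0.012], [0, 0, 0]], [[0, 0, -0.017], [0, 0, 0]], [[0, 0, -0.017], [0, 0, 0]]]}}

```text
clock: 26.45
tool_pos: [0.5765, -0.1287, 0.1145]
eef_rot: [0.362, 0.932, 0.001, 0.001]
contact_force: [-1.1, -0.1, 8.0]
opening: 0.512
finger_force: 60.0
```

>>> {"api": "send_rows", "payload": {"targets": [[[0, 0, -0.003], [0, 0, 0]], [[0, 0, -0.005], [0, 0, 0]], [[0, 0, -0.005], [0, 0, 0]]]}}

```text
clock: 26.82
tool_pos: [0.5765, -0.1287, 0.1153]
eef_rot: [0.362, 0.932, 0.001, 0.001]
contact_force: [0.8, 0.9, 3.7]
opening: 0.515
finger_force: 60.0
```

>>> {"api": "send_rows", "payload": {"targets": [[[0, 0, -0.004], [0, 0, 0]], [[0, 0, -0.004], [0, 0, 0]], [[0, 0, -0.004], [0, 0, 0]]]}}

```text
clock: 27.2
tool_pos: [0.5764, -0.1287, 0.1157]
eef_rot: [0.362, 0.932, 0.001, 0.001]
contact_force: [5.6, 1.3, -3.1]
opening: 0.512
finger_force: 60.0
```

The ring resists lifting at the latched height, so the pin is in the notches. Releasing and withdrawing.

>>> {"api": "send_rows", "payload": {"targets": [[[0, 0, 0.003], [0, 0, 0]], [[0, 0, 0.003], [0, 0, 0]], [[0, 0, 0.003], [0, 0, 0]], [[0, 0, 0.003], [0, 0, 0]], [[0, 0, -0.08], [0, 0, 0]], [[0, 0, -0.25], [0, 0, 0]], [[0, 0, -0.42], [0, 0, 0]], [[0, 0, -0.45], [0, 0, 0]], [[-0.15, -0.2, -0.45], [0, 0, 0]], [[-0.15, -0.2, -0.45], [0, 0, 0]], [[-0.15, -0.2, -0.45], [0, 0, 0]], [[-0.15, -0.2, -0.45], [0, 0, 0]]], "fingers": 1.0}}

```text
clock: 28.7
tool_pos: [0.568, -0.2016, 0.2507]
eef_rot: [0.361, 0.933, 0.001, -0.0]
contact_force: [0.1, -0.0, -0.3]
opening: 0.997
finger_force: 0.0
```

```bash
python3 - <<'E'
from h import *
import pickle
d,T,s=look("wrist"); pickle.dump((d,T,s),open("w7.pkl","wb"))
q=R.from_quat(s["eef_rot"]).as_matrix(); print(s["clock"],s["tool_pos"].round(4),"psi",np.degrees(np.arctan2(q[1,0],q[0,0])),s["contact_force"].round(1),s["opening"])
print(proj(d,T,(.576,-.1298,.123)))
I=cv2.resize(rect(d,T,.576-.04,.576+.04,-.1298-.04,-.1298+.04,.123,.25),(320,320))
g=cv2.cvtColor(I,cv2.COLOR_BGR2GRAY); m=cv2.morphologyEx((g<90).astype(np.uint8)*255,cv2.MORPH_OPEN,np.ones((5,5)))
for c in cv2.findContours(m,cv2.RETR_CCOMP,cv2.CHAIN_APPROX_NONE)[0]:
    if cv2.contourArea(c)>400:
        (x,y),(w,h),a=cv2.minAreaRect(c); print(round(x/4-40,1),round(40-y/4,1),round(w/4,1),round(h/4,1),round(a,1),cv2.contourArea(c)/16)
# coarse grey map, 2.5 mm
print(cv2.resize(g[40:280,40:280],(24,24),interpolation=cv2.INTER_AREA))
E
```

```text
28.7 [ 0.568  -0.2016  0.2507] psi 137.66578239642052 [ 0.1 -0.  -0.3] 0.9974354593787431
[357.31987971 145.25226937   1.        ]
36.6 33.8 12.5 6.2 90.0 57.375
-0.1 0.1 79.8 79.8 90.0 6079.25
4.5 2.3 10.2 13.3 51.3 85.46875
[[ 53  53  53  53  53  52  56  61  67  69  71  70  70  66  62  61  61  70
   76  86  86  85  79  66]
 [ 53  53  51  52  52  59  70  72  65  61  59  57  57  59  63  76  70  61
   63  67  67  80  83  72]
 [ 51  52  52  54  67  72  64  56  58  58  58  58  58  58  58  61  83  80
   64  62  64  63  66  71]
 [ 51  52  56  71  70  56  58  56  56  57  58  57  57  57  58  58  61  84
   86  68  63  63  63  63]
 [ 50  56  73  70  52  55  57  57  55  56  57  57  57  57  58  59  58  60
   82  88  67  61  62  64]
 [ 52  71  74  52  56  57  57  57  57  57  56  56  57  57  57  57  58  57
   59  80  84  63  62  64]
 [ 63  77  57  52  58  56  56  56  55  55  55  56  57  57  58  57  58  58
   58  59  77  72  62  63]
 [ 73  70  47  55  56  56  56  54  52  44  47  55  55  57  53  51  57  57
   58  58  59  68  64  64]
 [ 75  58  50  56  56  56  55  49  66  80  56  62  51  64  92  62 
[... 850 characters left out ...]
79  78  71  52  47  56  56  56  57  57  57  56  55  57  56  59  58
   59  59  59  67  62  62]
 [ 55  75  80  80  76  56  48  57  56  56  58  57  56  56  56  57  60  60
   59  60  67  63  61  62]
 [ 53  60  84  83  81  80  56  48  56  57  57  58  57  57  57  56  57  59
   58  70  69  61  61  60]
 [ 54  51  65  84  82  82  79  60  48  56  58  58  58  57  57  56  57  60
   71  71  61  61  61  62]
 [ 54  55  55  65  81  84  83  82  66  51  55  57  57  58  58  62  71  77
   69  60  60  62  63  60]
 [ 55  54  54  53  58  75  81  82  83  80  74  71  72  76  79  82  75  65
   62  62  63  63  62  59]
 [ 56  56  54  56  55  55  60  68  74  78  80  81  81  77  71  65  62  62
   63  63  63  63  60  57]]
```

The ring has stayed put after release: the pin runs from lower left to upper right, across the slot, in the notches. Handing in.

```bash
python3 -c "
from plant import *
print(finish_job())"
```

```text
the job is handed in; nothing more can be done
None
```

The trimmer is set up and handed in at about 29 s: flange and wheel are fully home, and the lock ring is pressed, turned a quarter and latched on the cross pin (it resisted lifting at that height).

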